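Put the hole saws away in order of size

ROBOT

A 6-joint arm with a two-finger parallel gripper is mounted at the origin on a cart in front of the work surface, level with it; the furniture and walls round the work are solid. World frame = base frame: x ahead of the robot, y to its left, z up, the work surface at z = 0. Lengths are in mm, angles in rad, forces in N, time in s.
With the tool pointing down it reaches from about 350 to 850 mm from the base axis. Payload 8.1 kg.
Tool frame: the origin (TCP) lies midway between the tips of the shut fingers; the grasp point (between the pads) lies 19 mm behind it; z points along the fingers, y is the line along which they close (so a half turn about z gives the same grasp; the last joint's range is limited). The gripper opens to 93 mm and grips with 3 to 60 N. Pads are 15 mm wide; open, the fingers measure 128 mm over their backs; the gripper's body (75 mm by 188 mm) begins 65 mm behind the grasp point.
Start: joints at [1.033, 0.13, 1.488, -0, 1.523, -0.085], TCP at [262.471, 539.55, 218.635] pointing down, gripper open.
Joint ranges: [-2.96, 2.96], [-0.89, 2.26], [0.02, 2.5], [-1.34, 4.48], [0, 2.73], [-2.66, 2.66]. Speed limits (rad/s): [2.39, 2.39, 2.79, 3.14, 3.14, 3.14].

INTERFACE

Orientations are given as a 3x3 rotation matrix whose columns are the frame's x, y, z axes.
In Python, from rig import * gives the robot as it stands.
- The arm moves only by the tool pendant, called after "Call:" by a JSON object that holds its "api" and its "payload", one argument or row to a line. Schema: {"type":"object","properties":{"steps":{"type":"array","items":{"type":"array","prefixItems":[{"type":"array","items":{"type":"number"},"minItems":3,"maxItems":3},{"type":"array","items":{"type":"number"},"minItems":3,"maxItems":3}],"minItems":2,"maxItems":2},"minItems":1,"maxItems":20},"jaw":{"type":"number"},"clamp_n":{"type":"number"},"only":{"type":"string"},"quiet":{"type":"boolean"},"lines":{"type":"string"}},"required":["steps"],"additionalProperties":false}. steps is a list of rows, 1 to 20 of them, each written [[dx, dy, dz], [rx, ry, rz]]: dx, dy, dz in normalised numbers (1 is 400 mm), then a rotation vector rx, ry, rz in fractions of the full range, 1 being 2 rad; each row is the pose to reach, as a shift and turn from the pose commanded when the call began, along the tool's axes at that moment; what a row does not reach only later rows make up. A row lasts 1/10 s, in which the tool goes at most 50 mm and 0.15 rad, less where a joint would pass 70% of its speed; a pose out of reach is approached as far as the arm can. jaw is the finger opening in mm, set as the call begins (left out keeps the last). The fingers move at their own pace and stop on an object; clamp_n is the grip in N (left out, the last holds). Time passes only in rows, so rows that do not move let the fingers close. The tool returns the time, the measured TCP pose, the force, the opening and the grip force at its end. only (a regular expression) keeps the lines of the reply that match it, lines (a string "A,B") keeps lines A to B, and quiet returns only ok. Input that does not fit is refused with a message, and nothing moves.
- state(): the state, without advancing time (a new reading comes with each control period).
- camera(name): name is "scene" or "top" or "wrist"; returns (picture, depth): 400x640x3 uint8, blue, green, red; 400x640 float32, mm along the optical axis (not along the pixel's ray), 0 where there is no reading.
- camera_params(name): a dict with "fx", "fy", "cx", "cy" (pixels), "eye" and "rotation" of the camera in the world; the wrist camera has in their place "tool_from_camera" (4x4, takes a point from camera to tool coordinates, whose origin is the TCP and whose axes are the flange's). Camera axes: x right, y up, looking along -z (the intrinsics and any distortion apply to the point x, -y, -z); pixel columns grow to the right and rows downward; lengths in mm; the calibration is good to about 2 mm. A picture is of the moment at which its call begins: read the wrist's pose just before it. camera_params takes no time and is no camera call.
- job_done(): hands the job in; it is judged then, once.
Trained networks look in the newest picture that a camera, given by its name, has taken for a name from the list of things; names that differ only in an ending like _2 or _b are one class to them, and where a whole thing is asked for, a point or a joint stands for the part that bears it (a point fixed in the world has none). Each returns a list of dicts, best first, with "conf" (0 to 1); they miss things now and then, are a little off and sometimes report something else, mostly with a low value. They report only what shows in the picture. A call takes as long as a camera call. They do not tell look-alikes from the thing itself.
- spot_in(camera, thing): "position" ([column, row] in pixels, amid what is visible of it).
- masks_of(camera, thing): "region" (400x640 bool, what is visible of it) and "position" ([column, row] in pixels, amid what is visible of it).
- spot_point(camera, thing): "position" ([column, row] in pixels: a listed point, or the origin of a listed thing).
The state is a dict: "t": time; "joints": joint angles; "dq": joint speeds; "tau": joint torques, N m; "eef_pos": TCP position; "eef_rot": TCP orientation; "force": force on the tool from outside, world axes, zero at the start; "wrist_torque": the same for the moment, N m; "width": finger opening in mm; "grasp_force": force on a finger pad.
Only numpy, scipy, OpenCV 4.12 (cv2) and the standard library are available. Lean on these libraries where they do the work, as an engineer would, in place of code of your own. Each camera call takes 0.05 s, during which the arm holds its last target. There are 200 camera calls.

TASK

Put the four loose hole saws back on their wooden holder so that the row runs in order of size: the smallest over the thinnest plug, and so on up to the largest over the thickest. Each must end teeth down, lowered fully over its plug with its rim flat on the board, and let go.

Things in the scene. Friction and masses are not known exactly. Their poses are not given: they have to be found in the camera images.
- saw_s: The smallest of four hole saws: a grey steel cup 30 mm in outside diameter and 46 mm high, standing on its open toothed rim with the closed end (a dark threaded hole in its middle) on top. Inside diameter 25 mm, inside depth 41 mm. Origin: centre of the toothed rim (underside), z up the axis; yaw has no meaning. Loose, 0.05 to 0.25 kg.
- saw_m: The second smallest of four hole saws: a grey steel cup 40 mm in outside diameter and 46 mm high, standing on its open toothed rim with the closed end (a dark threaded hole in its middle) on top. Inside diameter 35 mm, inside depth 41 mm. Origin: centre of the toothed rim (underside), z up the axis; yaw has no meaning. Loose, 0.05 to 0.25 kg.
- saw_l: The second largest of four hole saws: a grey steel cup 50 mm in outside diameter and 46 mm high, standing on its open toothed rim with the closed end (a dark threaded hole in its middle) on top. Inside diameter 45 mm, inside depth 41 mm. Origin: centre of the toothed rim (underside), z up the axis; yaw has no meaning. Loose, 0.05 to 0.25 kg.
- saw_xl: The largest of four hole saws: a grey steel cup 60 mm in outside diameter and 46 mm high, standing on its open toothed rim with the closed end (a dark threaded hole in its middle) on top. Inside diameter 55 mm, inside depth 41 mm. Origin: centre of the toothed rim (underside), z up the axis; yaw has no meaning. Loose, 0.05 to 0.25 kg.
- plug_s: The thinnest of the four round pale wooden plugs on the holder: 9 mm diameter, 24 mm high, top edge chamfered 2 mm. A hole saw lowered over it has 8 mm play all round if it is the one of 30 mm. Origin: centre of the plug's foot, on the board's top face (18 mm above the bench); z up; its y axis runs along the row towards the thick end. Fixed, -112 mm from the holder's origin along that y.
- plug_m: The second thinnest of the four round pale wooden plugs on the holder: 19 mm diameter, 24 mm high, top edge chamfered 2 mm. A hole saw lowered over it has 8 mm play all round if it is the one of 40 mm. Origin: centre of the plug's foot, on the board's top face (18 mm above the bench); z up; its y axis runs along the row towards the thick end. Fixed, -40 mm from the holder's origin along that y.
- plug_l: The second thickest of the four round pale wooden plugs on the holder: 29 mm diameter, 24 mm high, top edge chamfered 2 mm. A hole saw lowered over it has 8 mm play all round if it is the one of 50 mm. Origin: centre of the plug's foot, on the board's top face (18 mm above the bench); z up; its y axis runs along the row towards the thick end. Fixed, +32 mm from the holder's origin along that y.
- plug_xl: The thickest of the four round pale wooden plugs on the holder: 39 mm diameter, 24 mm high, top edge chamfered 2 mm. A hole saw lowered over it has 8 mm play all round if it is the one of 60 mm. Origin: centre of the plug's foot, on the board's top face (18 mm above the bench); z up; its y axis runs along the row towards the thick end. Fixed, +104 mm from the holder's origin along that y.
- holder: The wooden holder: a board 300 mm long (its y), 86 mm wide (its x) and 18 mm thick, screwed to the bench, with the four plugs in one row 72 mm apart along its middle, thinnest to thickest towards +y, each with a ring scribed round it. Origin: centre of its underside on the bench, z up. It may be turned any way round.
Not all that is in view belongs to the job. What is shaped like the saw_xl but green is not meant.

How it is judged:
By the outcome, as a careful person would: the job done as asked, in the order asked, and still so for the second after the job is handed in, with the robot touching nothing.
It also fails if it takes over 99 s, if anything falls off the work surface, if the arm or the gripper's body presses on something with over 40 N, if the wrist force passes 120 N, or if a joint passes its speed limit or range.

## Working session

There is one attempt and no reset: what is moved stays moved. The work goes in short steps, Python scripts to look and compute and a tool call to move; the robot and the scene stay as the last step left them, time stands still between calls to the robot, and variables do not carry over. Pictures are saved under pics/ and viewed, at most 14 in all, crops included, and the job is handed in when it is done.

```bash
ls; mkdir -p pics; cat > h.py <<'E'
from rig import *
import numpy as np, cv2
def cam(name):
    s=state(); im,d=camera(name); p=camera_params(name)
    if 'eye' in p: R=np.array(p['rotation']);e=np.array(p['eye'])
    else:
        T=np.array(p['tool_from_camera']);Rt=np.array(s['eef_rot'])
        R=Rt@T[:3,:3]; e=np.array(s['eef_pos'])+Rt@T[:3,3]
    return im,d,p,R,e
def ray(p,R,px):
    v=np.array([(px[0]-p['cx'])/p['fx'],-(px[1]-p['cy'])/p['fy'],-1.]); return R@v
def at_z(p,R,e,px,z):
    r=ray(p,R,px); return e+r*(z-e[2])/r[2]
def at_d(p,R,e,px,d): return e+ray(p,R,px)*d
E
python3 - <<'E'
from h import *
for n in ('top','scene'):
    im,d,p,R,e=cam(n); cv2.imwrite(f'pics/{n}0.png',im); print(n,{k:v for k,v in p.items()})
    for t in ('saw_s','saw_m','saw_l','saw_xl','plug_s','plug_m','plug_l','plug_xl','holder'):
        for r in masks_of(n,t)[:5]:
            if r['conf']<.2: continue
            m=r['region']; dd=np.median(d[m&(d>0)]) if (m&(d>0)).any() else 0
            print(t,round(r['conf'],2),np.round(r['position']),m.sum(),np.round(at_d(p,R,e,r['position'],dd)))
E
```

```text
pics
top {'fx': 462.2187676815041, 'fy': 462.2187676815041, 'cx': 319.8416322791099, 'cy': 200.74827871542814, 'eye': array([ 334.313823  ,  -15.36882619, 1193.49824748]), 'rotation': array([[ 0.01881362,  0.98725605, -0.15802386],
       [-0.99970928,  0.01619122, -0.01786609],
       [-0.01507981,  0.15831404,  0.98727365]])}
saw_s 0.9 [180. 178.] 408 [571. 364.  42.]
saw_s 0.6 [179. 252.] 293 [383. 354.  44.]
saw_s 0.49 [454. 194.] 140 [ 541. -332.   44.]
saw_m 0.9 [180. 178.] 408 [571. 364.  42.]
saw_m 0.6 [179. 252.] 293 [383. 354.  44.]
saw_m 0.49 [454. 194.] 140 [ 541. -332.   44.]
saw_l 0.9 [180. 178.] 408 [571. 364.  42.]
saw_l 0.6 [179. 252.] 293 [383. 354.  44.]
saw_l 0.49 [454. 194.] 140 [ 541. -332.   44.]
saw_xl 0.94 [390. 241.] 509 [ 420. -171.   45.]
saw_xl 0.8 [426. 167.] 566 [ 609. -263.   43.]
saw_xl 0.79 [464. 244.] 589 [ 417. -352.   45.]
saw_xl 0.43 [182. 249.] 240 [390. 345.  46.]
plug_s 0.61 [339. 148.] 150 [664. -42.  19.]
plug_s 0.61 [323. 201.] 308 [521.  -3.  21.]
plug_s 0.54 [331. 175.] 261 [591. -22.  19.]
plug_m 0.61 [339. 148.] 150 [664. -42.  19.]
plu
[... 1119 characters left out ...]
[380. 346.  32.]
saw_xl 0.98 [404. 317.] 798 [ 405. -355.   37.]
saw_xl 0.97 [422. 242.] 619 [ 604. -274.   36.]
saw_xl 0.63 [344. 267.] 686 [ 420. -178.   41.]
saw_xl 0.48 [432. 274.] 261 [ 544. -341.   33.]
plug_s 0.71 [316. 211.] 282 [520.  -7.  31.]
plug_s 0.62 [338. 202.] 175 [587. -25.  26.]
plug_s 0.59 [360. 195.] 95 [653. -50.  15.]
plug_m 0.71 [316. 211.] 282 [520.  -7.  31.]
plug_m 0.62 [338. 202.] 175 [587. -25.  26.]
plug_m 0.59 [360. 195.] 95 [653. -50.  15.]
plug_l 0.71 [316. 211.] 282 [520.  -7.  31.]
plug_l 0.62 [338. 202.] 175 [587. -25.  26.]
plug_l 0.59 [360. 195.] 95 [653. -50.  15.]
plug_xl 0.6 [294. 223.] 411 [451.   7.  29.]
holder 0.8 [323. 210.] 2970 [539. -13.  23.]
```

View pics/top0.png

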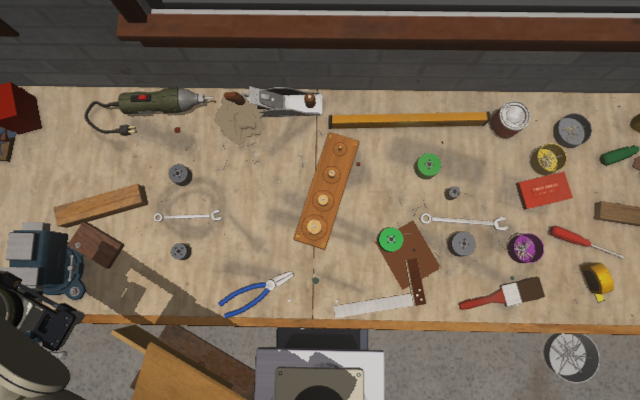

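View pics/scene0.png

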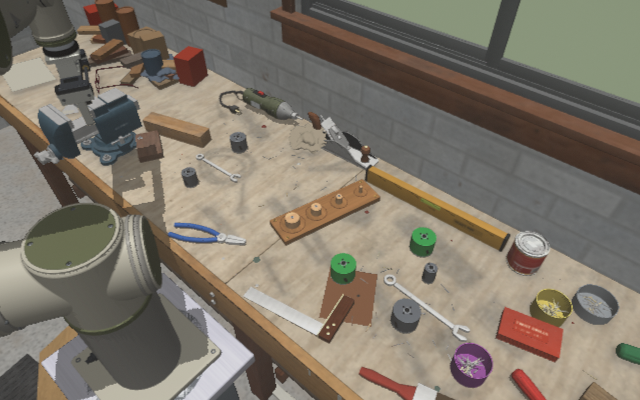

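Top view: the grey saws are at (179,174), (179,252), (454,193) and (463,243). The lookalikes are green cups at (429,165) and (390,239), plus bowls at (525,248), (548,158) and (572,130). The holder has its thick end near (314,227) and its thin end near (340,148). I'll measure sizes and positions from both views and check the choice in a crop.

```bash
cat > meas.py <<'E'
from h import *
out={}
S={'A':(571,362),'B':(383,352),'C':(541,-335),'D':(414,-353)}
def cloud(n):
    im,d,p,R,e=cam(n); v,u=np.nonzero(d>0); dd=d[v,u]
    rays=np.stack([(u-p['cx'])/p['fx'],-(v-p['cy'])/p['fy'],-np.ones(len(u))],1)@R.T
    return im,e+rays*dd[:,None],u,v,(p,R,e)
C={n:cloud(n) for n in('top','scene')}
for k,c in S.items():
    for n,(im,P,u,v,cp) in C.items():
        m=(np.hypot(P[:,0]-c[0],P[:,1]-c[1])<45)&(P[:,2]>20)
        z=np.median(np.sort(P[m,2])[-m.sum()//2:])
        t=m&(abs(P[:,2]-z)<4); q=P[t]
        uv=np.stack([u[t],v[t]],1).astype(np.int32)
        el=cv2.fitEllipse(cv2.convexHull(uv).astype(np.float32))
        # area-based diameter at z
        ctr=at_z(*cp,el[0],z)
        px=np.linalg.norm(ctr-cp[2])/cp[0]['fx']
        print(k,n,'ztop',round(z,1),'n',t.sum(),'ctr',np.round(ctr,1),'diam',round((max(el[1])+1)*px,1))
im=C['top'][0]
def crop(c): return cv2.resize(im[c[1]-25:c[1]+25,c[0]-33:c[0]+33],(396,300),interpolation=2)
cs=[crop(c) for c in((179,174),(179,252),(454,193),(463,243))]
cv2.imwrite('pics/cands.png',np.vstack([np.hstack(cs[:2]),np.hstack(cs[2:])]))
# plug tops
for n,(im,P,u,v,cp) in C.items():
    m=(abs(P[:,0]-555)<150)&(abs(P[:,1]+10)<90)&(P[:,2]>10)&(P[:,2]<60)
    print(n,'board z',np.median(P[m,2]))
    r=cv2.minAreaRect(P[m&(P[:,2]<25)][:,:2].astype(np.float32));print(r)
    t=m&(P[:,2]>34)
    img=np.zeros((400,640),np.uint8);img[v[t],u[t]]=1
    k,l,st,ce=cv2.connectedComponentsWithStats(img)
    for i in range(1,k):
        if st[i,4]>5: print(st[i,4],np.round(ce[i],1),np.round(P[t][l[v[t],u[t]]==i].mean(0),1),np.round(at_z(*cp,ce[i],42),1))
E
python3 meas.py
```

```text
A top ztop 47.0 n 268 ctr [584.1 370.   47. ] diam 55.2
A scene ztop 46.7 n 138 ctr [583.2 365.4  46.7] diam 55.0
B top ztop 47.0 n 175 ctr [386.6 354.5  47. ] diam 44.3
B scene ztop 46.5 n 114 ctr [385.7 350.9  46.5] diam 43.1
C top ztop 46.8 n 101 ctr [ 547.1 -330.2   46.8] diam 33.2
C scene ztop 46.7 n 112 ctr [ 545.9 -333.6   46.7] diam 34.2
D top ztop 47.4 n 418 ctr [ 417.6 -349.4   47.4] diam 66.4
D scene ztop 46.9 n 559 ctr [ 415.7 -353.1   46.9] diam 66.3
top board z 18.29932475066971
((554.2817993164062, -9.733367919921875), (86.20577239990234, 300.058349609375), 73.22761535644531)
13 [339.4 146.6] [660.6 -42.1  40.9] [660.3 -42.1  42. ]
45 [330.9 172.6] [592.  -21.4  41. ] [591.8 -21.4  42. ]
99 [322.3 199.1] [523.   -0.6  41.9] [523.   -0.6  42. ]
187 [313.6 226. ] [454.4  19.9  41.8] [454.4  19.8  42. ]
scene board z 18.65386109389209
((553.273193359375, -12.838844299316406), (90.32132720947266, 301.59210205078125), 73.28173828125)
10 [361.  187.3] [658.9 -46.8  39.6] [656.8 -48.2  42. ]
39 [338.9 196.9] [590.  -25.5  40.6] [588.9 -26.4  42. ]
84 [316.1 207.2] [521.   -5.1  41.6] [520.7  -5.4  42. ]
159 [292.1 218.2] [452.2  15.5  41.6] [451.9  15.1  42. ]
```

View pics/cands.png

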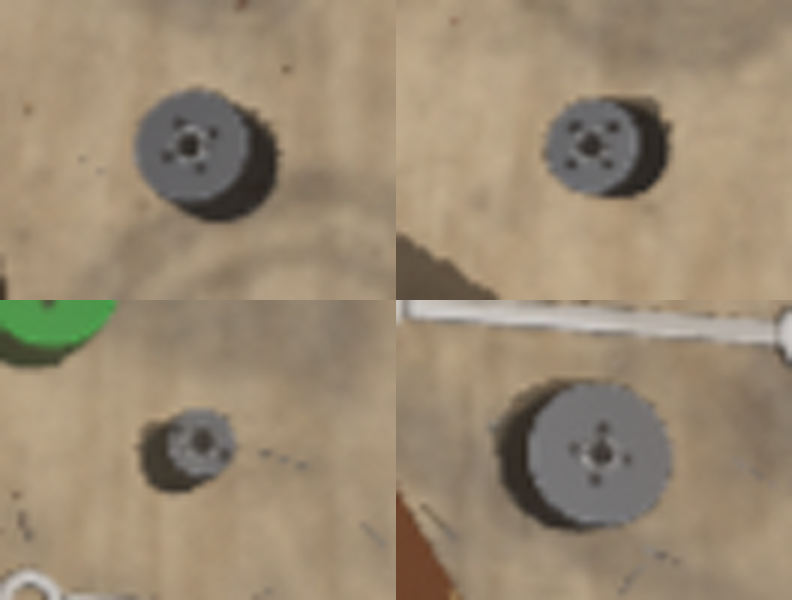

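Crop: all four are grey cups standing teeth down. A at (179,174) is about 50 mm, so saw_l. B at (179,252) is saw_m, C at (454,193) is saw_s and D at (463,243) is saw_xl. Plug tops are at about z 42 and the board at 18, as they must be. I'll start with B, keeping one yaw throughout (closing line across the row, 73°).

```bash
cat > go.py <<'E'
from h import *
import sys
from scipy.spatial.transform import Rotation as Ro
s=state();R=np.array(s['eef_rot']);p=np.array(s['eef_pos'])
x,y,z=map(float,sys.argv[1:4]); a=np.radians(float(sys.argv[4]) if len(sys.argv)>4 else 73.2)
best=None
for k in(0,np.pi):
    yv=np.array([np.cos(a+k),np.sin(a+k),0]);zv=np.array([0,0,-1.]);T=np.stack([np.cross(yv,zv),yv,zv],1)
    rv=Ro.from_matrix(R.T@T).as_rotvec()
    if best is None or np.linalg.norm(rv)<np.linalg.norm(best): best=rv
print('pos',np.round(p,1),'d',np.round(R.T@(np.array([x,y,z])-p),1),'rv',np.round(best,3),'j',np.round(s['joints'],2),'t',s['t'],'yaw',np.degrees(np.arctan2(R[1,1],R[0,1])))
E
python3 go.py 386 352.5 170; python3 -c "
from rig import *;print(camera_params('wrist'))"
```

```text
pos [262.5 539.6 218.6] d [-192.9 -114.2   48.6] rv [ 0.   -0.   -0.16] j [ 1.03  0.13  1.49  0.    1.52 -0.09] t 1.1 yaw 64.0553222795076
{'fx': 276.98954058435015, 'fy': 276.98954058435015, 'cx': 320.0600385817122, 'cy': 200.9372043968691, 'tool_from_camera': array([[-3.44053500e-04,  9.65222602e-01,  2.61429170e-01,
         7.25027816e+01],
       [ 9.99999900e-01,  4.06954714e-04, -1.86468947e-04,
         5.98192269e-01],
       [-2.86373876e-04,  2.61429080e-01, -9.65222645e-01,
        -1.64634752e+02],
       [ 0.00000000e+00,  0.00000000e+00,  0.00000000e+00,
         1.00000000e+00]])}
```

Units first: shifts go in shares of 400 mm and turns go in shares of 2 rad. So -193 mm / 400 = -0.4825, -140 mm / 400 = -0.35, -0.16 rad / 2 = -0.08.

Call:
{"api": "pendant", "payload": {
  "steps": [
    [[-0.125, -0.075, 0.03], [0, 0, -0.04]],
    [[-0.2375, -0.145, 0.06], [0, 0, -0.08]],
    [[-0.35, -0.2125, 0.09], [0, 0, -0.08]],
    [[-0.4825, -0.285, 0.12], [0, 0, -0.08]],
    [[-0.4825, -0.285, 0.12], [0, 0, -0.08]],
    [[-0.4825, -0.285, 0.12], [0, 0, -0.08]]
  ],
  "jaw": 80,
  "clamp_n": 20
}}

```text
t: 1.7
eef_pos: [387.6, 349.4, 169.6]
eef_rot: [[-0.956, 0.293, -0.001], [0.293, 0.956, -0.002], [0.0, -0.002, -1.0]]
force: [-0.5, 1.6, 0.5]
width: 80.3
grasp_force: 0.0
```

```bash
cat > wr.py <<'E'
# wrist measure: top discs near given z
from h import *
import sys
z0=float(sys.argv[1])   # top height expected
im,d,p,R,e=cam('wrist'); cv2.imwrite('pics/w%d.png'%int(state()['t']*100),im)
v,u=np.nonzero(d>0);rays=np.stack([(u-p['cx'])/p['fx'],-(v-p['cy'])/p['fy'],-np.ones(len(u))],1)@R.T
P=e+rays*d[v,u][:,None]; t=(abs(P[:,2]-z0)<6)
img=np.zeros((400,640),np.uint8);img[v[t],u[t]]=1
k,l,st,ce=cv2.connectedComponentsWithStats(img)
for i in range(1,k):
    if st[i,4]>60:
        q=P[t][l[v[t],u[t]]==i]; zt=np.median(q[:,2])
        (cx,cy),r=cv2.minEnclosingCircle(q[:,:2].astype(np.float32))
        print(st[i,4],'px',np.round(ce[i]),'z',round(zt,1),'mean',np.round(q.mean(0)[:2],1),'circ',round(cx,1),round(cy,1),'D',round(2*r,1))
E
python3 wr.py 46; python3 go.py 386 352.5 170
```

```text
94 px [625.   4.] z 41.9 mean [297.1 669.6] circ 297.5 671.3 D 21.5
1032 px [597.  82.] z 48.2 mean [358.7 636.4] circ 363.0 638.0 D 124.1
191 px [566.  72.] z 45.8 mean [339.3 610.3] circ 337.8 613.0 D 23.3
6146 px [568. 212.] z 43.5 mean [486.  603.1] circ 487.6 584.2 D 191.5
1025 px [325. 192.] z 44.4 mean [385.3 356.5] circ 385.9 356.3 D 39.8
170 px [449. 265.] z 43.3 mean [511.8 468.1] circ 514.0 471.3 D 26.9
784 px [383. 330.] z 44.5 mean [575.2 373.7] circ 582.7 372.0 D 49.4
pos [386.8 351.2 170.3] d [1.2 1.  0.3] rv [-0.001 -0.    -0.003] j [ 0.64 -0.05  1.76  0.    1.43 -0.64] t 1.75 yaw 73.03597875546005
```

```bash
python3 wr.py 46 | grep -E " D (3|4)"; python3 go.py 386 354.5 15
```

```text
1028 px [324. 193.] z 44.5 mean [385.3 356.4] circ 386.0 356.4 D 39.8
763 px [381. 330.] z 44.4 mean [574.9 373.9] circ 582.9 372.2 D 49.8
pos [386.4 352.4 170.7] d [  0.9   1.9 155.7] rv [ 0.    -0.    -0.001] j [ 0.64 -0.05  1.76  0.    1.43 -0.64] t 1.8 yaw 73.11706849212085
```

```bash
ls pics
```

```text
cands.png
scene0.png
top0.png
w175.png
w180.png
```

In the tool's units: 155 mm / 400 = 0.3875, 135 mm / 400 = 0.3375.

Call:
{"api": "pendant", "payload": {
  "steps": [
    [[0.0025, 0.005, 0.1125], [0, 0, 0]],
    [[0.0025, 0.005, 0.225], [0, 0, 0]],
    [[0.0025, 0.005, 0.3375], [0, 0, 0]],
    [[0.0025, 0.005, 0.3875], [0, 0, 0]],
    [[0.0025, 0.005, 0.3875], [0, 0, 0]]
  ],
  "jaw": 70
}}

```text
t: 2.3
eef_pos: [382.3, 354.1, 12.1]
eef_rot: [[-0.958, 0.287, -0.006], [0.287, 0.958, -0.004], [0.004, -0.005, -1.0]]
force: [0.1, 0.2, -0.6]
width: 70.3
grasp_force: 0.0
```

Call:
{"api": "pendant", "payload": {
  "steps": [
    [[0, 0, 0], [0, 0, 0]],
    [[0, 0, 0], [0, 0, 0]],
    [[0, 0, 0], [0, 0, 0]],
    [[0, 0, 0], [0, 0, 0]],
    [[0, 0, 0], [0, 0, 0]],
    [[0, 0, 0], [0, 0, 0]],
    [[0, 0, 0], [0, 0, 0]],
    [[0, 0, 0], [0, 0, 0]]
  ],
  "jaw": 30,
  "clamp_n": 25
}}

```text
t: 3.1
eef_pos: [386.6, 355.5, 16.9]
eef_rot: [[-0.957, 0.289, 0.002], [0.289, 0.957, 0.001], [-0.001, 0.002, -1.0]]
force: [-1.4, 0.0, 6.2]
width: 39.6
grasp_force: 25.0
```

```bash
python3 go.py 591 -21 120
```

```text
pos [386.6 355.5  16.9] d [-304.5 -301.2 -103.2] rv [0.002 0.001 0.   ] j [ 0.65  0.13  1.88  0.    1.13 -0.63] t 3.1 yaw 73.21378979558354
```

In the tool's units: -304 mm / 400 = -0.76, -301 mm / 400 = -0.7525.

Call:
{"api": "pendant", "payload": {
  "steps": [
    [[0, 0, -0.1125], [0, 0, 0]],
    [[-0.025, -0.025, -0.225], [0, 0, 0]],
    [[-0.1125, -0.1125, -0.2575], [0, 0, 0]],
    [[-0.2, -0.2, -0.2575], [0, 0, 0]],
    [[-0.2875, -0.2875, -0.2575], [0, 0, 0]],
    [[-0.375, -0.375, -0.2575], [0, 0, 0]],
    [[-0.4625, -0.4625, -0.2575], [0, 0, 0]],
    [[-0.55, -0.55, -0.2575], [0, 0, 0]],
    [[-0.6375, -0.6375, -0.2575], [0, 0, 0]],
    [[-0.7125, -0.7125, -0.2575], [0, 0, 0]],
    [[-0.76, -0.7525, -0.2575], [0, 0, 0]],
    [[-0.76, -0.7525, -0.2575], [0, 0, 0]],
    [[-0.76, -0.7525, -0.2575], [0, 0, 0]],
    [[-0.76, -0.7525, -0.2575], [0, 0, 0]]
  ]
}}

```text
t: 4.5
eef_pos: [589.2, -20.1, 118.3]
eef_rot: [[-0.958, 0.288, -0.001], [0.288, 0.958, 0.0], [0.001, 0.0, -1.0]]
force: [0.7, 0.6, -1.6]
width: 39.0
grasp_force: 25.0
```

```bash
python3 - <<'E'
from h import *
im,d,p,R,e=cam('wrist'); cv2.imwrite('pics/wp1.png',im)
E
python3 wr.py 42; python3 go.py 591 -21 50
```

```text
2106 px [319.  36.] z 40.3 mean [454.8  20.3] circ 454.3 20.2 D 39.3
5221 px [81. 71.] z 44.4 mean [ 425.8 -168.1] circ 425.4 -170.2 D 61.1
890 px [319. 130.] z 40.3 mean [ 5.23e+02 -2.00e-01] circ 523.2 -0.2 D 28.8
65 px [319. 204.] z 39.4 mean [585.4 -19.4] circ 588.2 -19.9 D 16.6
252 px [598. 244.] z 38.7 mean [700.5 223.7] circ 701.6 226.8 D 28.3
297 px [633. 255.] z 37.3 mean [723.4 257.1] circ 721.3 259.9 D 30.3
359 px [  7. 256.] z 42.7 mean [ 548.5 -318.5] circ 547.2 -325.1 D 25.0
228 px [554. 269.] z 40.0 mean [714.5 181.3] circ 717.2 183.4 D 22.9
111 px [ 93. 276.] z 39.3 mean [ 592.  -253.1] circ 593.3 -254.5 D 23.3
441 px [105. 317.] z 44.3 mean [ 635.3 -259.1] circ 637.3 -258.3 D 34.1
494 px [530. 319.] z 44.2 mean [762.3 150.8] circ 768.8 154.0 D 43.2
715 px [341. 334.] z 44.0 mean [724.5 -37.2] circ 732.7 -47.6 D 75.2
pos [589.4 -19.9 118.5] d [-1.9 -0.6 68.5] rv [ 0.    -0.     0.002] j [-0.12  0.17  1.63  0.    1.34 -1.4 ] t 4.6 yaw 73.30902008625506
```

View pics/wp1.png

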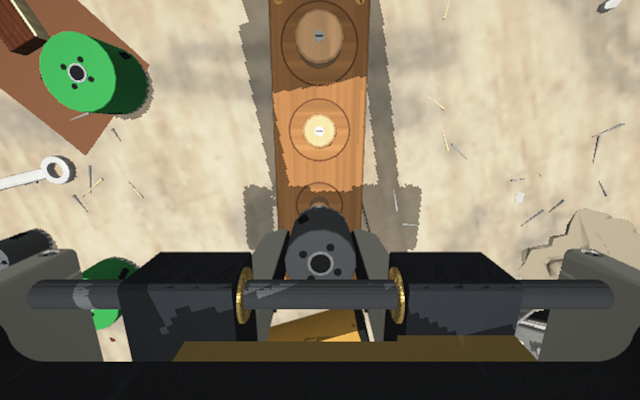

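The view shows the held saw at (320,262), with its plug just ahead at (319,204), and plug_l (319,130) and plug_xl (319,36) in line. It agrees with the top view. Plug_m is at about (592,-21.4), so I'll lower.

In the tool's units: 82 mm / 400 = 0.205, 81 mm / 400 = 0.2025.

Call:
{"api": "pendant", "payload": {
  "steps": [
    [[-0.005, -0.0025, 0.05], [0, 0, 0]],
    [[-0.0075, -0.0025, 0.075], [0, 0, 0]],
    [[-0.0075, -0.0025, 0.075], [0, 0, 0]],
    [[-0.0075, -0.0025, 0.1125], [0, 0, 0]],
    [[-0.0075, -0.0025, 0.15], [0, 0, 0]],
    [[-0.0075, -0.0025, 0.185], [0, 0, 0]],
    [[-0.0075, -0.0025, 0.2025], [0, 0, 0]],
    [[-0.0075, -0.0025, 0.205], [0, 0, 0]],
    [[-0.0075, -0.0025, 0.205], [0, 0, 0]],
    [[-0.0075, -0.0025, 0.205], [0, 0, 0]]
  ]
}}

```text
t: 5.6
eef_pos: [592.8, -23.0, 36.9]
eef_rot: [[-0.957, 0.289, 0.0], [0.289, 0.957, -0.0], [-0.0, 0.0, -1.0]]
force: [0.1, 0.1, -1.7]
width: 39.3
grasp_force: 25.0
```

In the tool's units: 2.5 mm / 400 = 0.0063, 2 mm / 400 = 0.005.

Call:
{"api": "pendant", "payload": {
  "steps": [
    [[0, 0.0025, 0.005], [0, 0, 0]],
    [[0, 0.0025, 0.0063], [0, 0, 0]],
    [[0, 0.0025, 0.0063], [0, 0, 0]],
    [[0, 0.0025, 0.0063], [0, 0, 0]]
  ]
}}

```text
t: 6.0
eef_pos: [593.4, -22.0, 34.8]
eef_rot: [[-0.957, 0.289, 0.001], [0.289, 0.957, -0.0], [-0.001, 0.0, -1.0]]
force: [-0.9, 0.9, 3.6]
width: 39.4
grasp_force: 25.0
```

Call:
{"api": "pendant", "payload": {
  "steps": [
    [[0, 0, 0], [0, 0, 0]],
    [[0, 0, 0], [0, 0, 0]],
    [[0, 0, 0], [0, 0, 0]],
    [[0, 0, 0], [0, 0, 0]]
  ],
  "jaw": 70
}}

```text
t: 6.4
eef_pos: [592.6, -22.0, 33.9]
eef_rot: [[-0.957, 0.289, -0.0], [0.289, 0.957, 0.0], [0.0, -0.0, -1.0]]
force: [0.1, -0.0, 0.3]
width: 66.9
grasp_force: 0.0
```

```bash
python3 go.py 584 370 120
```

```text
pos [592.6 -22.   33.9] d [121.4 372.8 -86.1] rv [-0. -0.  0.] j [-0.12  0.27  1.68  0.    1.19 -1.4 ] t 6.4 yaw 73.22366725399141
```

Contact at the board (3.6 N) and released. Next is A (saw_l), rising first.

In the tool's units: 373 mm / 400 = 0.9325, 360 mm / 400 = 0.9.

Call:
{"api": "pendant", "payload": {
  "steps": [
    [[0, 0, -0.1125], [0, 0, 0]],
    [[0, 0, -0.215], [0, 0, 0]],
    [[0.0375, 0.1125, -0.25], [0, 0, 0]],
    [[0.075, 0.225, -0.25], [0, 0, 0]],
    [[0.1125, 0.3375, -0.25], [0, 0, 0]],
    [[0.15, 0.45, -0.25], [0, 0, 0]],
    [[0.19, 0.5625, -0.25], [0, 0, 0]],
    [[0.23, 0.675, -0.25], [0, 0, 0]],
    [[0.265, 0.7875, -0.25], [0, 0, 0]],
    [[0.295, 0.9, -0.25], [0, 0, 0]],
    [[0.3025, 0.9325, -0.25], [0, 0, 0]],
    [[0.3025, 0.9325, -0.25], [0, 0, 0]],
    [[0.3025, 0.9325, -0.25], [0, 0, 0]],
    [[0.3025, 0.9325, -0.25], [0, 0, 0]]
  ],
  "jaw": 82
}}

```text
t: 7.8
eef_pos: [585.0, 368.1, 134.0]
eef_rot: [[-0.957, 0.29, -0.0], [0.29, 0.957, -0.001], [0.0, -0.001, -1.0]]
force: [0.4, -0.3, 0.2]
width: 81.7
grasp_force: 0.0
```

```bash
python3 wr.py 46|grep -E "D (4|5)"; python3 go.py 584 370 15
```

```text
2047 px [323. 201.] z 44.5 mean [583.2 372.1] circ 584.0 371.8 D 49.9
434 px [405. 336.] z 45.2 mean [754.4 414.6] circ 758.2 407.7 D 57.7
pos [585.1 368.1 134.2] d [  1.6   1.5 119.2] rv [-0.001  0.    -0.002] j [ 0.49  0.42  1.3  -0.    1.42 -0.79] t 7.85 yaw 73.10935921439818
```

In the tool's units: 118 mm / 400 = 0.295, 110 mm / 400 = 0.275.

Call:
{"api": "pendant", "payload": {
  "steps": [
    [[0.0025, 0.005, 0.1], [0, 0, 0]],
    [[0.0025, 0.005, 0.2], [0, 0, 0]],
    [[0.0025, 0.005, 0.275], [0, 0, 0]],
    [[0.0025, 0.005, 0.295], [0, 0, 0]],
    [[0.0025, 0.005, 0.295], [0, 0, 0]],
    [[0.0025, 0.005, 0.295], [0, 0, 0]]
  ]
}}

```text
t: 8.45
eef_pos: [585.8, 372.3, 18.4]
eef_rot: [[-0.957, 0.289, 0.002], [0.289, 0.957, 0.001], [-0.002, 0.002, -1.0]]
force: [0.2, -0.1, 1.0]
width: 81.8
grasp_force: 0.0
```

Call:
{"api": "pendant", "payload": {
  "steps": [
    [[0, 0, 0], [0, 0, 0]],
    [[0, 0, 0], [0, 0, 0]],
    [[0, 0, 0], [0, 0, 0]],
    [[0, 0, 0], [0, 0, 0]],
    [[0, 0, 0], [0, 0, 0]],
    [[0, 0, 0], [0, 0, 0]],
    [[0, 0, 0], [0, 0, 0]]
  ],
  "jaw": 40
}}

```text
t: 9.15
eef_pos: [584.4, 372.3, 16.5]
eef_rot: [[-0.957, 0.289, 0.0], [0.289, 0.957, 0.0], [-0.0, 0.0, -1.0]]
force: [-0.6, -1.1, 3.0]
width: 49.3
grasp_force: 25.0
```

```bash
python3 go.py 523.3 -1 130
```

```text
pos [584.4 372.3  16.5] d [ -49.3 -375.1 -113.5] rv [0. 0. 0.] j [ 0.49  0.54  1.37 -0.    1.23 -0.78] t 9.15 yaw 73.22506848152133
```

In the tool's units: -375 mm / 400 = -0.9375, -355 mm / 400 = -0.8875.

Call:
{"api": "pendant", "payload": {
  "steps": [
    [[0, 0, -0.1125], [0, 0, 0]],
    [[0, -0.025, -0.225], [0, 0, 0]],
    [[-0.015, -0.125, -0.2825], [0, 0, 0]],
    [[-0.03, -0.2375, -0.2825], [0, 0, 0]],
    [[-0.045, -0.35, -0.2825], [0, 0, 0]],
    [[-0.06, -0.4625, -0.2825], [0, 0, 0]],
    [[-0.075, -0.575, -0.2825], [0, 0, 0]],
    [[-0.09, -0.6875, -0.2825], [0, 0, 0]],
    [[-0.105, -0.8, -0.2825], [0, 0, 0]],
    [[-0.1175, -0.8875, -0.2825], [0, 0, 0]],
    [[-0.1225, -0.9375, -0.2825], [0, 0, 0]],
    [[-0.1225, -0.9375, -0.2825], [0, 0, 0]],
    [[-0.1225, -0.9375, -0.2825], [0, 0, 0]],
    [[-0.1225, -0.9375, -0.2825], [0, 0, 0]]
  ]
}}

```text
t: 10.55
eef_pos: [523.0, 0.0, 128.9]
eef_rot: [[-0.958, 0.288, -0.0], [0.288, 0.958, 0.0], [0.0, 0.0, -1.0]]
force: [-0.3, -0.3, -1.8]
width: 49.8
grasp_force: 25.0
```

```bash
python3 wr.py 42 | head -3; python3 wr.py 64; python3 go.py 523.3 -1 37
```

```text
1506 px [319. 126.] z 40.4 mean [454.   20.6] circ 454.2 20.5 D 38.5
3793 px [108. 157.] z 44.4 mean [ 424.9 -167.9] circ 425.4 -170.3 D 61.1
211 px [319. 196.] z 40.0 mean [514.2   2. ] circ 518.9 0.8 D 26.8
pos [5.23e+02 2.00e-01 1.29e+02] d [-0.6 -1.1 92. ] rv [ 0.    -0.     0.002] j [-0.1  -0.02  1.81  0.    1.35 -1.38] t 10.65 yaw 73.30814128639362
```

In the tool's units: 91 mm / 400 = 0.2275, 86 mm / 400 = 0.215.

Call:
{"api": "pendant", "payload": {
  "steps": [
    [[0, -0.0025, 0.075], [0, 0, 0]],
    [[0, -0.0025, 0.095], [0, 0, 0]],
    [[0, -0.0025, 0.095], [0, 0, 0]],
    [[0, -0.0025, 0.1375], [0, 0, 0]],
    [[0, -0.0025, 0.18], [0, 0, 0]],
    [[0, -0.0025, 0.215], [0, 0, 0]],
    [[0, -0.0025, 0.2275], [0, 0, 0]],
    [[0, -0.0025, 0.2275], [0, 0, 0]],
    [[0, -0.0025, 0.2275], [0, 0, 0]]
  ]
}}

```text
t: 11.55
eef_pos: [523.2, -1.9, 38.9]
eef_rot: [[-0.957, 0.289, 0.001], [0.289, 0.957, -0.0], [-0.001, 0.0, -1.0]]
force: [-0.6, 0.3, -1.1]
width: 49.7
grasp_force: 25.0
```

Call:
{"api": "pendant", "payload": {
  "steps": [
    [[0, 0, 0.005], [0, 0, 0]],
    [[0, 0, 0.0075], [0, 0, 0]],
    [[0, 0, 0.0075], [0, 0, 0]],
    [[0, 0, 0.0075], [0, 0, 0]]
  ]
}}

```text
t: 11.95
eef_pos: [522.7, -1.9, 35.3]
eef_rot: [[-0.957, 0.289, 0.0], [0.289, 0.957, -0.0], [-0.0, 0.0, -1.0]]
force: [-0.2, -0.2, -2.0]
width: 49.9
grasp_force: 25.0
```

In the tool's units: 1 mm / 400 = 0.0025.

Call:
{"api": "pendant", "payload": {
  "steps": [
    [[0, 0, 0.0025], [0, 0, 0]],
    [[0, 0, 0.0025], [0, 0, 0]],
    [[0, 0, 0.0025], [0, 0, 0]]
  ]
}}

```text
t: 12.25
eef_pos: [522.9, -1.9, 34.5]
eef_rot: [[-0.957, 0.289, 0.0], [0.289, 0.957, -0.0], [-0.0, 0.0, -1.0]]
force: [-0.1, -0.9, 2.8]
width: 49.6
grasp_force: 25.0
```

Call:
{"api": "pendant", "payload": {
  "steps": [
    [[0, 0, 0], [0, 0, 0]],
    [[0, 0, 0], [0, 0, 0]],
    [[0, 0, 0], [0, 0, 0]],
    [[0, 0, 0], [0, 0, 0]]
  ],
  "jaw": 80
}}

```text
t: 12.65
eef_pos: [522.6, -1.9, 34.0]
eef_rot: [[-0.957, 0.289, -0.0], [0.289, 0.957, 0.0], [0.0, -0.0, -1.0]]
force: [-0.5, -0.6, -0.3]
width: 76.9
grasp_force: 0.0
```

```bash
python3 go.py 417 -350 140
```

```text
pos [522.6  -1.9  34. ] d [   0.6 -363.8 -106. ] rv [-0. -0.  0.] j [-0.1   0.1   1.88 -0.    1.17 -1.38] t 12.65 yaw 73.22362901333302
```

In the tool's units: -364 mm / 400 = -0.91, -350 mm / 400 = -0.875.

Call:
{"api": "pendant", "payload": {
  "steps": [
    [[0, 0, -0.1125], [0, 0, 0]],
    [[0, 0, -0.225], [0, 0, 0]],
    [[0, -0.1125, -0.265], [0, 0, 0]],
    [[0, -0.225, -0.265], [0, 0, 0]],
    [[0, -0.3375, -0.265], [0, 0, 0]],
    [[0, -0.45, -0.265], [0, 0, 0]],
    [[0, -0.5625, -0.265], [0, 0, 0]],
    [[0, -0.675, -0.265], [0, 0, 0]],
    [[0, -0.7875, -0.265], [0, 0, 0]],
    [[0, -0.875, -0.265], [0, 0, 0]],
    [[0, -0.91, -0.265], [0, 0, 0]],
    [[0, -0.91, -0.265], [0, 0, 0]],
    [[0, -0.91, -0.265], [0, 0, 0]],
    [[0, -0.91, -0.265], [0, 0, 0]]
  ],
  "jaw": 86
}}

```text
t: 14.05
eef_pos: [418.2, -348.9, 140.0]
eef_rot: [[-0.958, 0.287, -0.0], [0.287, 0.958, 0.001], [0.0, 0.001, -1.0]]
force: [-0.3, -0.3, -0.5]
width: 86.2
grasp_force: 0.0
```

```bash
python3 wr.py 46|grep -E "D (5|6)"; python3 go.py 417 -350 15; ls -t pics|head -1
```

```text
3300 px [503. 156.] z 44.5 mean [ 423.9 -171.9] circ 424.6 -170.6 D 61.1
2819 px [318. 201.] z 44.5 mean [ 416.4 -349.5] circ 417.4 -350.0 D 59.9
pos [ 418.2 -348.9  140.1] d [  0.9  -1.5 125.1] rv [ 0.    -0.     0.002] j [-0.79  0.03  1.74  0.    1.37 -2.07] t 14.1 yaw 73.32844957140767
w1410.png
```

View pics/w1410.png

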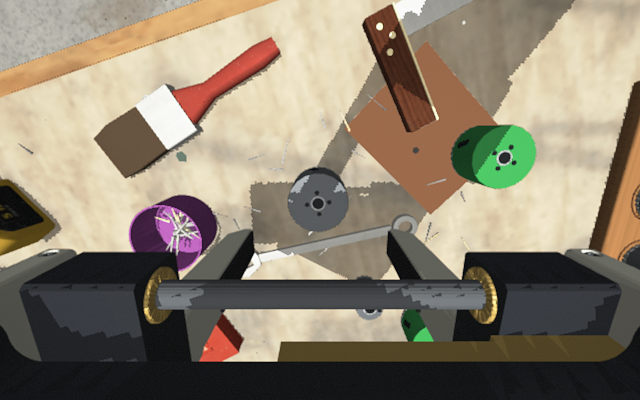

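The target grey saw_xl is at (318,203), and both finger sides are clear. The wrench ring at (400,225) is about 30 mm off the right finger's line.

In the tool's units: 124 mm / 400 = 0.31, 110 mm / 400 = 0.275.

Call:
{"api": "pendant", "payload": {
  "steps": [
    [[0.0025, -0.0025, 0.1], [0, 0, 0]],
    [[0.0025, -0.0025, 0.2], [0, 0, 0]],
    [[0.0025, -0.0025, 0.275], [0, 0, 0]],
    [[0.0025, -0.0025, 0.31], [0, 0, 0]],
    [[0.0025, -0.0025, 0.31], [0, 0, 0]],
    [[0.0025, -0.0025, 0.31], [0, 0, 0]]
  ],
  "jaw": 78
}}

```text
t: 14.7
eef_pos: [417.3, -351.3, 17.4]
eef_rot: [[-0.958, 0.288, 0.001], [0.288, 0.958, -0.001], [-0.001, -0.001, -1.0]]
force: [-0.2, -0.3, 0.7]
width: 78.1
grasp_force: 0.0
```

Call:
{"api": "pendant", "payload": {
  "steps": [
    [[0, 0, 0], [0, 0, 0]],
    [[0, 0, 0], [0, 0, 0]],
    [[0, 0, 0], [0, 0, 0]],
    [[0, 0, 0], [0, 0, 0]],
    [[0, 0, 0], [0, 0, 0]],
    [[0, 0, 0], [0, 0, 0]]
  ],
  "jaw": 50
}}

```text
t: 15.3
eef_pos: [417.2, -351.8, 17.6]
eef_rot: [[-0.957, 0.289, 0.002], [0.289, 0.957, -0.001], [-0.002, -0.001, -1.0]]
force: [0.9, 1.7, 6.1]
width: 59.4
grasp_force: 25.0
```

```bash
python3 go.py 454.5 20 140
```

```text
pos [ 417.2 -351.8   17.6] d [  71.3  366.7 -122.9] rv [-0.001  0.002  0.   ] j [-0.79  0.18  1.82  0.    1.14 -2.07] t 15.3 yaw 73.22145608893806
```

In the tool's units: 367 mm / 400 = 0.9175, 350 mm / 400 = 0.875.

Call:
{"api": "pendant", "payload": {
  "steps": [
    [[0, 0, -0.1125], [0, 0, 0]],
    [[0, 0, -0.225], [0, 0, 0]],
    [[0.02, 0.1, -0.3075], [0, 0, 0]],
    [[0.0425, 0.2125, -0.3075], [0, 0, 0]],
    [[0.0625, 0.325, -0.3075], [0, 0, 0]],
    [[0.085, 0.4375, -0.3075], [0, 0, 0]],
    [[0.1075, 0.55, -0.3075], [0, 0, 0]],
    [[0.1275, 0.6625, -0.3075], [0, 0, 0]],
    [[0.15, 0.775, -0.3075], [0, 0, 0]],
    [[0.17, 0.875, -0.3075], [0, 0, 0]],
    [[0.1775, 0.9175, -0.3075], [0, 0, 0]],
    [[0.1775, 0.9175, -0.3075], [0, 0, 0]],
    [[0.1775, 0.9175, -0.3075], [0, 0, 0]],
    [[0.1775, 0.9175, -0.3075], [0, 0, 0]]
  ]
}}

```text
t: 16.7
eef_pos: [454.1, 19.8, 139.0]
eef_rot: [[-0.957, 0.29, -0.0], [0.29, 0.957, -0.0], [0.0, -0.001, -1.0]]
force: [0.1, 0.4, -2.5]
width: 59.1
grasp_force: 25.0
```

```bash
python3 wr.py 42 | head -4; python3 go.py 454.5 20 37
```

```text
257 px [320. 188.] z 40.1 mean [441.1  24.4] circ 447.4 22.5 D 35.8
2753 px [130. 226.] z 44.4 mean [ 422.7 -167.4] circ 424.8 -170.3 D 61.2
251 px [321. 316.] z 42.6 mean [578.2 -16.1] circ 591.8 -20.2 D 40.3
pos [454.2  19.7 139.1] d [ -0.2   0.4 102.1] rv [-0.    -0.    -0.001] j [-0.07 -0.22  1.98 -0.    1.39 -1.35] t 16.75 yaw 73.14142570367873
```

In the tool's units: 99 mm / 400 = 0.2475, 95 mm / 400 = 0.2375.

Call:
{"api": "pendant", "payload": {
  "steps": [
    [[0, 0, 0.0875], [0, 0, 0]],
    [[0, 0, 0.12], [0, 0, 0]],
    [[0, 0, 0.12], [0, 0, 0]],
    [[0, 0, 0.1625], [0, 0, 0]],
    [[0, 0, 0.205], [0, 0, 0]],
    [[0, 0, 0.2375], [0, 0, 0]],
    [[0, 0, 0.2475], [0, 0, 0]],
    [[0, 0, 0.2475], [0, 0, 0]],
    [[0, 0, 0.2475], [0, 0, 0]]
  ]
}}

```text
t: 17.65
eef_pos: [454.9, 20.7, 41.0]
eef_rot: [[-0.957, 0.289, 0.001], [0.289, 0.957, -0.0], [-0.001, 0.0, -1.0]]
force: [0.2, 0.8, -2.0]
width: 59.3
grasp_force: 25.0
```

Call:
{"api": "pendant", "payload": {
  "steps": [
    [[0, 0, 0.005], [0, 0, 0]],
    [[0, 0, 0.01], [0, 0, 0]],
    [[0, 0, 0.01], [0, 0, 0]],
    [[0, 0, 0.01], [0, 0, 0]]
  ]
}}

```text
t: 18.05
eef_pos: [454.3, 20.8, 36.2]
eef_rot: [[-0.957, 0.289, -0.0], [0.289, 0.957, -0.0], [0.0, -0.0, -1.0]]
force: [-0.2, -0.1, -1.7]
width: 59.6
grasp_force: 25.0
```

In the tool's units: 2 mm / 400 = 0.005.

Call:
{"api": "pendant", "payload": {
  "steps": [
    [[0, 0, 0.005], [0, 0, 0]],
    [[0, 0, 0.005], [0, 0, 0]],
    [[0, 0, 0.005], [0, 0, 0]]
  ]
}}

```text
t: 18.35
eef_pos: [454.7, 20.8, 35.5]
eef_rot: [[-0.957, 0.289, 0.0], [0.289, 0.957, -0.0], [-0.0, -0.0, -1.0]]
force: [-6.4, -0.5, 13.0]
width: 59.3
grasp_force: 25.0
```

Call:
{"api": "pendant", "payload": {
  "steps": [
    [[0, 0, 0], [0, 0, 0]],
    [[0, 0, 0], [0, 0, 0]],
    [[0, 0, 0], [0, 0, 0]],
    [[0, 0, 0], [0, 0, 0]]
  ],
  "jaw": 80
}}

```text
t: 18.75
eef_pos: [454.3, 20.8, 34.0]
eef_rot: [[-0.957, 0.289, -0.0], [0.289, 0.957, -0.0], [0.0, -0.0, -1.0]]
force: [0.2, 0.8, -0.3]
width: 79.8
grasp_force: 0.0
```

```bash
python3 go.py 547 -331 140
```

```text
pos [454.3  20.8  34. ] d [-190.3 -310.1 -106. ] rv [-0. -0.  0.] j [-0.07 -0.09  2.06 -0.    1.17 -1.35] t 18.75 yaw 73.22574641766332
```

In the tool's units: -310 mm / 400 = -0.775, -288 mm / 400 = -0.72.

Call:
{"api": "pendant", "payload": {
  "steps": [
    [[0, 0, -0.1125], [0, 0, 0]],
    [[0, 0, -0.225], [0, 0, 0]],
    [[-0.055, -0.09, -0.265], [0, 0, 0]],
    [[-0.11, -0.18, -0.265], [0, 0, 0]],
    [[-0.1675, -0.27, -0.265], [0, 0, 0]],
    [[-0.22, -0.36, -0.265], [0, 0, 0]],
    [[-0.275, -0.45, -0.265], [0, 0, 0]],
    [[-0.33, -0.54, -0.265], [0, 0, 0]],
    [[-0.385, -0.63, -0.265], [0, 0, 0]],
    [[-0.44, -0.72, -0.265], [0, 0, 0]],
    [[-0.475, -0.775, -0.265], [0, 0, 0]],
    [[-0.475, -0.775, -0.265], [0, 0, 0]],
    [[-0.475, -0.775, -0.265], [0, 0, 0]],
    [[-0.475, -0.775, -0.265], [0, 0, 0]]
  ],
  "jaw": 60
}}

```text
t: 20.15
eef_pos: [546.5, -329.7, 139.8]
eef_rot: [[-0.958, 0.288, -0.001], [0.288, 0.958, 0.001], [0.001, 0.001, -1.0]]
force: [0.4, -0.1, -0.9]
width: 59.6
grasp_force: 0.0
```

```bash
python3 wr.py 46|grep -E "D (2|3|6)"; python3 go.py 547 -331 16; ls -t pics|head -1
```

```text
3346 px [459.  24.] z 44.5 mean [ 432.2 -174.1] circ 425.8 -170.9 D 60.7
436 px [633. 159.] z 45.2 mean [590.1 -38. ] circ 592.4 -28.7 D 37.1
698 px [319. 203.] z 44.6 mean [ 546.8 -330.2] circ 547.3 -330.4 D 29.6
pos [ 546.6 -329.5  140. ] d [ -0.9  -1.4 124. ] rv [ 0.    -0.001  0.001] j [-0.62  0.28  1.46  0.    1.4  -1.9 ] t 20.2 yaw 73.28540045357873
w2020.png
```

View pics/w2020.png

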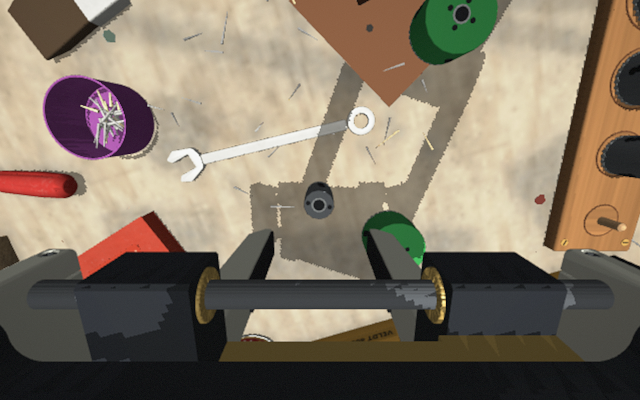

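The grey saw_s is at (319,203), with the green cup at (398,238) close to the right finger. I'll narrow the opening to 46.

In the tool's units: 123 mm / 400 = 0.3075, 110 mm / 400 = 0.275.

Call:
{"api": "pendant", "payload": {
  "steps": [
    [[-0.0025, -0.0025, 0.1], [0, 0, 0]],
    [[-0.0025, -0.0025, 0.2], [0, 0, 0]],
    [[-0.0025, -0.0025, 0.2125], [0, 0, 0]],
    [[-0.0025, -0.0025, 0.275], [0, 0, 0]],
    [[-0.0025, -0.0025, 0.3075], [0, 0, 0]],
    [[-0.0025, -0.0025, 0.3075], [0, 0, 0]],
    [[-0.0025, -0.0025, 0.3075], [0, 0, 0]]
  ],
  "jaw": 46
}}

```text
t: 20.9
eef_pos: [547.9, -332.1, 18.4]
eef_rot: [[-0.958, 0.288, 0.001], [0.288, 0.958, -0.0], [-0.001, -0.0, -1.0]]
force: [0.4, 0.1, 1.0]
width: 46.4
grasp_force: 0.0
```

Call:
{"api": "pendant", "payload": {
  "steps": [
    [[0, 0, 0], [0, 0, 0]],
    [[0, 0, 0], [0, 0, 0]],
    [[0, 0, 0], [0, 0, 0]],
    [[0, 0, 0], [0, 0, 0]],
    [[0, 0, 0], [0, 0, 0]]
  ],
  "jaw": 20
}}

```text
t: 21.4
eef_pos: [548.2, -332.6, 18.5]
eef_rot: [[-0.957, 0.289, 0.002], [0.289, 0.957, -0.001], [-0.002, -0.001, -1.0]]
force: [-0.9, 2.2, 6.2]
width: 29.6
grasp_force: 25.0
```

```bash
python3 go.py 661 -42 140
```

```text
pos [ 548.2 -332.6   18.5] d [ -24.4  310.8 -121.7] rv [-0.001  0.002  0.   ] j [-0.63  0.41  1.54  0.    1.19 -1.9 ] t 21.4 yaw 73.21972266587905
```

In the tool's units: 311 mm / 400 = 0.7775, 300 mm / 400 = 0.75.

Call:
{"api": "pendant", "payload": {
  "steps": [
    [[0, 0, -0.1125], [0, 0, 0]],
    [[0, 0, -0.225], [0, 0, 0]],
    [[-0.01, 0.1125, -0.3025], [0, 0, 0]],
    [[-0.0175, 0.225, -0.3025], [0, 0, 0]],
    [[-0.0275, 0.3375, -0.3025], [0, 0, 0]],
    [[-0.035, 0.45, -0.3025], [0, 0, 0]],
    [[-0.045, 0.5625, -0.3025], [0, 0, 0]],
    [[-0.0525, 0.675, -0.3025], [0, 0, 0]],
    [[-0.06, 0.75, -0.3025], [0, 0, 0]],
    [[-0.06, 0.7775, -0.3025], [0, 0, 0]],
    [[-0.06, 0.7775, -0.3025], [0, 0, 0]],
    [[-0.06, 0.7775, -0.3025], [0, 0, 0]],
    [[-0.06, 0.7775, -0.3025], [0, 0, 0]]
  ]
}}

```text
t: 22.7
eef_pos: [659.7, -43.0, 138.1]
eef_rot: [[-0.957, 0.29, -0.0], [0.29, 0.957, -0.0], [0.0, -0.001, -1.0]]
force: [-0.1, 0.0, -0.8]
width: 29.4
grasp_force: 25.0
```

```bash
python3 go.py 661 -42 39; python3 - <<'E'
from h import *
im,d,p,R,e=cam('wrist'); cv2.imwrite('pics/ws.png',im)
E
```

```text
pos [659.7 -43.  138.1] d [-1.   1.4 99.1] rv [-0.001 -0.    -0.001] j [-0.14  0.34  1.39 -0.    1.41 -1.42] t 22.7 yaw 73.12622477471353
```

View pics/ws.png

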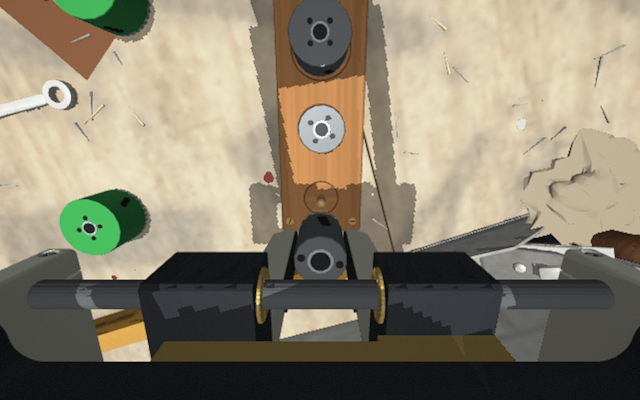

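Held saw_s at (320,260), with its plug just ahead at (320,203) in line. Saws m (322,128) and l (320,32) sit centred. Lowering.

In the tool's units: 98 mm / 400 = 0.245, 95 mm / 400 = 0.2375.

Call:
{"api": "pendant", "payload": {
  "steps": [
    [[-0.0025, 0.0025, 0.0875], [0, 0, 0]],
    [[-0.0025, 0.0025, 0.115], [0, 0, 0]],
    [[-0.0025, 0.0025, 0.115], [0, 0, 0]],
    [[-0.0025, 0.0025, 0.1625], [0, 0, 0]],
    [[-0.0025, 0.0025, 0.205], [0, 0, 0]],
    [[-0.0025, 0.0025, 0.2375], [0, 0, 0]],
    [[-0.0025, 0.0025, 0.245], [0, 0, 0]],
    [[-0.0025, 0.0025, 0.245], [0, 0, 0]],
    [[-0.0025, 0.0025, 0.245], [0, 0, 0]]
  ]
}}

```text
t: 23.65
eef_pos: [661.9, -40.6, 41.0]
eef_rot: [[-0.957, 0.289, 0.001], [0.289, 0.957, -0.0], [-0.001, 0.0, -1.0]]
force: [-0.5, 0.1, -1.1]
width: 29.3
grasp_force: 25.0
```

Call:
{"api": "pendant", "payload": {
  "steps": [
    [[0, 0, 0.005], [0, 0, 0]],
    [[0, 0, 0.0075], [0, 0, 0]],
    [[0, 0, 0.0075], [0, 0, 0]],
    [[0, 0, 0.0075], [0, 0, 0]]
  ]
}}

```text
t: 24.05
eef_pos: [661.5, -40.6, 37.3]
eef_rot: [[-0.957, 0.289, 0.0], [0.289, 0.957, -0.0], [-0.0, 0.0, -1.0]]
force: [-0.0, -0.7, -1.8]
width: 29.6
grasp_force: 25.0
```

In the tool's units: 1.5 mm / 400 = 0.0038.

Call:
{"api": "pendant", "payload": {
  "steps": [
    [[0, 0, 0.0038], [0, 0, 0]],
    [[0, 0, 0.0038], [0, 0, 0]],
    [[0, 0, 0.0038], [0, 0, 0]]
  ]
}}

```text
t: 24.35
eef_pos: [661.8, -40.6, 36.5]
eef_rot: [[-0.957, 0.289, 0.001], [0.289, 0.957, -0.0], [-0.001, 0.0, -1.0]]
force: [-2.2, 0.1, 6.3]
width: 29.1
grasp_force: 25.0
```

Call:
{"api": "pendant", "payload": {
  "steps": [
    [[0, 0, 0], [0, 0, 0]],
    [[0, 0, 0], [0, 0, 0]],
    [[0, 0, 0], [0, 0, 0]],
    [[0, 0, 0], [0, 0, 0]]
  ],
  "jaw": 60
}}

```text
t: 24.75
eef_pos: [661.2, -40.5, 35.3]
eef_rot: [[-0.957, 0.289, -0.0], [0.289, 0.957, 0.0], [0.0, -0.0, -1.0]]
force: [-0.0, 0.6, -1.0]
width: 56.7
grasp_force: 0.0
```

Call:
{"api": "pendant", "payload": {
  "steps": [
    [[0, 0, -0.1125], [0, 0, 0]],
    [[0, 0, -0.225], [0, 0, 0]],
    [[0, 0, -0.3125], [0, 0, 0]],
    [[0.1125, 0, -0.375], [0, 0, 0]],
    [[0.225, 0, -0.375], [0, 0, 0]],
    [[0.325, 0, -0.375], [0, 0, 0]],
    [[0.325, 0, -0.375], [0, 0, 0]],
    [[0.325, 0, -0.375], [0, 0, 0]],
    [[0.325, 0, -0.375], [0, 0, 0]]
  ]
}}

```text
t: 25.65
eef_pos: [538.0, -3.3, 186.3]
eef_rot: [[-0.957, 0.289, 0.002], [0.289, 0.957, -0.0], [-0.002, 0.0, -1.0]]
force: [-0.5, 0.9, -0.0]
width: 60.0
grasp_force: 0.0
```

```bash
python3 wr.py 64;  ls -t pics|head -1
```

```text
2942 px [319. 109.] z 62.5 mean [454.   22.2] circ 454.5 22.0 D 59.8
1684 px [318. 181.] z 62.5 mean [ 5.222e+02 -5.000e-01] circ 522.9 -0.9 D 49.9
912 px [319. 244.] z 62.6 mean [591.6 -20.3] circ 592.5 -20.7 D 39.8
w2570.png
```

In the tool's units: 120 mm / 400 = 0.3, 90 mm / 400 = 0.225.

Call:
{"api": "pendant", "payload": {
  "steps": [
    [[0.1125, 0, 0], [0, 0, 0]],
    [[0.225, 0, 0], [0, 0, 0]],
    [[0.3, 0, 0], [0, 0, 0]],
    [[0.3, 0, 0], [0, 0, 0]],
    [[0.3, 0, 0], [0, 0, 0]],
    [[0.3, 0, 0], [0, 0, 0]]
  ]
}}

```text
t: 26.3
eef_pos: [423.4, 31.2, 186.2]
eef_rot: [[-0.957, 0.289, 0.001], [0.289, 0.957, -0.0], [-0.001, 0.0, -1.0]]
force: [-0.2, -1.5, 0.4]
width: 59.9
grasp_force: 0.0
```

```bash
python3 wr.py 64; ls -t pics|head -1
python3 - <<'E'
from h import *
im,*_=cam('scene');cv2.imwrite('pics/scene1.png',cv2.resize(im[150:280,230:470],(800,433)))
E
```

```text
2170 px [320. 223.] z 62.4 mean [453.2  22.4] circ 454.4 22.2 D 60.0
553 px [318. 271.] z 62.3 mean [509.3   3.3] circ 515.6 1.5 D 47.0
597 px [319. 330.] z 62.5 mean [587.6 -19.1] circ 591.5 -20.6 D 39.3
w2635.png
```

View pics/scene1.png

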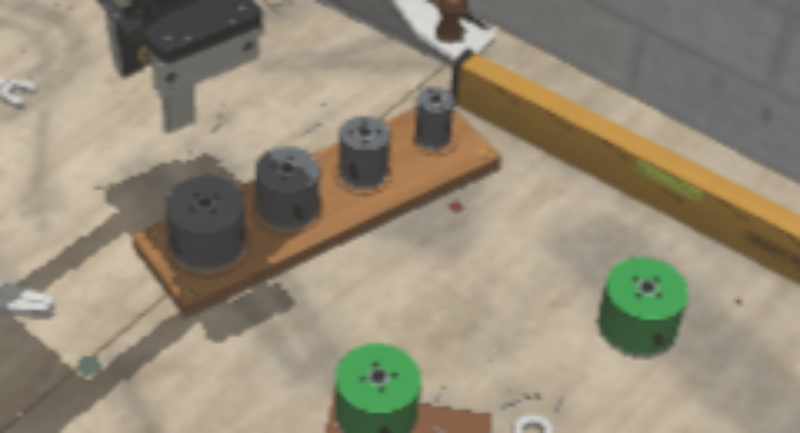

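All four stand upright in order of size. The crop shows xl at (205,220), l (288,188), m (364,152) and s (434,118). Last check: the heights by depth, then I'll hand in.

```bash
python3 - <<'E'
from h import *
for n in('top','scene'):
    im,d,p,R,e=cam(n); v,u=np.nonzero(d>0)
    P=e+(np.stack([(u-p['cx'])/p['fx'],-(v-p['cy'])/p['fy'],-np.ones(len(u))],1)@R.T)*d[v,u][:,None]
    for c in((454,20),(523,-1),(592,-21),(661,-42)):
        m=(np.hypot(P[:,0]-c[0],P[:,1]-c[1])<12)&(P[:,2]<90); print(n,c,round(float(np.percentile(P[m,2],80)),1) if m.any() else None)
print(job_done())
E
```

```text
top (454, 20) None
top (523, -1) 67.3
top (592, -21) 66.2
top (661, -42) 66.4
scene (454, 20) 65.8
scene (523, -1) 65.7
scene (592, -21) 66.3
scene (661, -42) 66.0
the job is handed in; nothing more can be done
None
```

All four hole saws are on the holder in order of size, teeth down, each fully lowered over its plug and released; the job was handed in at about 26 s, and depth readings put every top about 18 mm higher than on the bench, as seated saws should be.

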